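# Draw out and lock the wafer slide of an exposure unit

### The arm

A 6-joint arm with a two-finger parallel gripper is mounted at the origin on a cart in front of the work surface, level with it; the furniture and walls round the work are solid. World frame = base frame: x ahead of the robot, y to its left, z up, the work surface at z = 0. Lengths are in mm, angles in rad, forces in N, time in s.
With the tool pointing down it reaches from about 350 to 975 mm from the base axis. Payload 7.1 kg.
Tool frame: the origin (TCP) lies on the front face of the gripper's body, between the roots of the fingers; the fingertips stand 80 mm ahead of it and the grasp point (between the pads) lies 61 mm ahead of it (env.tips_ahead is the distance from the TCP to the fingertips, in mm); z points along the fingers, y is the line along which they close (so a half turn about z gives the same grasp; the last joint's range is limited). The gripper opens to 88 mm and grips with 3 to 60 N. Pads are 20 mm wide; open, the fingers measure 115 mm over their backs; the gripper's body (75 mm by 178 mm) begins 61 mm behind the grasp point.
Start: joints at [-1.178, 0.423, 1.63, -0, 1.089, -0.019], TCP at [250.178, -572.727, 302.675] pointing down, gripper open.
Joint ranges: [-3, 3], [-0.9, 2.11], [0.09, 2.58], [-1.31, 4.45], [0.11, 2.69], [-2.54, 2.54]. Speed limits (rad/s): [2.39, 2.39, 3.01, 3.14, 3.14, 3.14].

### API

Orientations are given as a unit quaternion [x, y, z, w].
In Python, from station import env, set_gripper, viewer, workorder gives the robot as it stands. Calls block until the motion is done:
- env.reach(position, orientation): joint-space move of the TCP to a pose.
- env.move_l(position, rot=None, rate=150, f_stop=None): straight line of the TCP; rot=None keeps the orientation; rate is the mean speed in mm/s. With f_stop (N) it stops when the force on the tool has changed by that much, and returns True; else False.
- env.move_joints(angles): joint-space move.
- set_gripper(opening): finger opening in mm; the grip force is fixed at half the most; returns when the fingers have stopped.
- env.hold(seconds).
- env.ik(position, orientation): joint angles nearest the present ones, or None.
- env.read_state(): the state.
- viewer.camera(name): name is "side" or "top" or "wrist"; returns the picture (480x640x3 uint8, blue, green, red); there is no depth.
- viewer.camera_params(name): a dict with "fx", "fy", "cx", "cy" (pixels), "pose" (4x4, takes a point from camera to world coordinates); the wrist camera has in their place "tool_from_camera" (4x4, takes a point from camera to tool coordinates, whose origin is the TCP and whose axes are the flange's). Camera axes: x right, y up, looking along -z (the intrinsics and any distortion apply to the point x, -y, -z); pixel columns grow to the right and rows downward; lengths in mm; the calibration is good to about 2 mm. A picture is of the moment at which its call begins: read the wrist's pose just before it. camera_params takes no time and is no camera call.
A pose or a line that the arm cannot do raises env.IKError and nothing moves.
- workorder.sign_off(): hands the job in; it is judged then, once.
The state is a dict: "time_s": time; "qpos": joint angles; "dq": joint speeds; "tau": joint torques, N m; "tool_pos": TCP position; "orientation": TCP orientation; "force": force on the tool from outside, world axes, zero at the start; "wrist_torque": the same for the moment, N m; "width": finger opening in mm; "grip_force": force on a finger pad.
Only numpy, scipy, OpenCV 4.12 (cv2) and the standard library are available. Lean on these libraries where they do the work, as an engineer would, in place of code of your own. Each camera call takes 0.05 s, during which the arm holds its last target. There are 200 camera calls.

### The job

The wafer slide of the small UV exposure unit is bolted in under its lamp housing. With a fingertip push the locking bolt's tab all the way outward, hook a fingertip behind the slide's upturned front lip and draw the slide out to its stop, then push the tab fully back in so that the slide is locked in its loading position. Only push and hook, never pinch the tab or the lip; the loose chuck plate must ride along in its seat, and the glass dish and the vial beside the unit must stay where they are.

Things in the scene. Friction and masses are not known exactly. Their poses are not given: they have to be found in the camera images.
- exposure_unit: fixed bench UV exposure unit: grey base 270x150x10 mm (own x -150..120), white lamp housing over its rear half (x 0..118, y -72..72, 62 mm high; finned heat sink to 88 mm at x 33..111). Origin: on the table, below the housing's front face. Own -x: the way the slide is drawn out, roughly to the robot; +y: outward for the bolt (left seen from the robot); z up.
- wafer_slide (a joint): m drawn out along the unit's -x: 0 = in, 0.100 = at its stop. Friction 2 N; stays where left. Flat aluminium plate 108 mm wide, top at 18.5 mm; a notched steel strip along its left edge (unit y 45..54, top at 29.5 mm). The bolt's nose locks it at 0 and fits the second notch only within 3 mm of the stop; in between, the strip blocks the bolt.
- lock_bolt (a joint): m pushed outward along the unit's +y: 0 = home, locking; 0.022 = fully out; slide free from about 0.014. Friction 1.5 N; stays where left. Round steel bolt left of the slide at unit x = -42 mm, axis 24 mm above the table, between two dark guide blocks (26 mm along x; y 60..72 and 109..121; top at 34 mm).
- lip_rear (a point): rear face of the slide's upturned front lip, the face to hook; moves with the slide. Origin: centre of that face, 30 mm above the table; axes parallel to the unit's (x to the rear). The lip is an upright plate 90 mm wide, 6 mm thick, from 18.5 to 44 mm above the table. With the slide in, 69 mm of free slide plate lie between this face and the housing.
- lip_front (a point): front face of the same lip; origin at the centre of that face, 6 mm ahead of lip_rear's. Fingers pressing on both faces at once are pinching. (The rules call the lip's rear half wafer_slide_c10 and its front half wafer_slide_c11.)
- tab_inner (a point): inner face (towards the slide) of the bolt's upright dark steel tab, pushed on to withdraw the bolt; moves with it. Origin: centre of that face, 45 mm above the table; axes parallel to the unit's. The tab is 20 mm wide (along x), 8 mm thick (along y), and stands from 32 to 61 mm above the table.
- tab_outer (a point): outer face of the same tab, the face to push on to send the bolt home; origin at the centre of that face, 8 mm outward of tab_inner's. Pressing on both faces at once is pinching. (The rules call the tab's inner half lock_bolt_c2 and its outer half lock_bolt_c3.)
- chuck_seat (a point): centre of the seat on the slide where the chuck plate lies, on the slide's plate; moves with the slide, 117 mm behind lip_rear. Low stops 4 mm high stand round it.
- chuck_plate: loose square wafer chuck plate 68 x 68 x 9 mm lying in its seat on the slide with about 2.5 mm of play, hidden under the housing at first. Origin: centre of its underside.
- petri_dish: loose bystander: round glass dish, diameter 61 mm, 14 mm high, left of the unit near the table's front edge. Origin: centre of its underside.
- vial: loose bystander: clear sample vial with a white cap, diameter 25 mm, 54 mm high, beside the lamp housing's left flank, 60 to 90 mm behind the bolt. Origin: centre of its underside.
- service_post: fixed square post of the table, 80 x 80 mm, 1.76 m tall, on a foot plate 128 x 128 x 6 mm; it stands left of the unit, between it and the place above which the arm starts: swing the arm round its near side. Origin: centre of its foot on the table.

How it is judged (in metres and radians):
On the way, in this order (a step that is already met when the one before it is completed fails the run):
1. the bolt is pushed outward while the slide is still in (value of joint lock_bolt above 0.016 m and value of joint wafer_slide below 0.008 m), for 0.1 s.
2. the slide is being drawn out by a fingertip behind its lip (value of joint wafer_slide above 0.02 m and contact force between the fingers and wafer_slide_c10 above 0.3 N).
3. the slide is at its stop with the bolt still out (value of joint wafer_slide above 0.095 m and value of joint lock_bolt above 0.01 m), for 0.1 s.
At the end, for the whole second after the job is handed in: the slide is out within 6 mm of its stop, the bolt is back home within 4 mm, and the chuck plate lies at rest in its seat on the slide (within 8 mm) (value of joint wafer_slide above 0.094 m and value of joint lock_bolt below 0.004 m and distance between chuck_plate and chuck_seat below 0.008 m and linear speed of chuck_plate below 0.02 m/s); the robot touches nothing.
It fails at once if the lip is pinched (contact force between the fingers and wafer_slide_c10 above 1 N and contact force between the fingers and wafer_slide_c11 above 1 N).
It fails at once if the tab is pinched (contact force between the fingers and lock_bolt_c2 above 1 N and contact force between the fingers and lock_bolt_c3 above 1 N).
It fails at once if the chuck plate is lifted or knocked out of its seat (distance between chuck_plate and chuck_seat above 0.012 m).
It fails at once if the dish or the vial is moved by more than 15 mm (distance of any of petri_dish, vial from where it was at the start of the episode above 0.015 m).
It also fails if it takes over 54 s, if anything falls off the work surface, if the arm or the gripper's body presses on something with over 40 N, if the wrist force passes 120 N, or if a joint passes its speed limit or range.

## Working session

There is one attempt and no reset: what is moved stays moved. The work goes in short steps, each a Python script; the robot and the scene stay as the last script left them, time stands still between calls to the robot, and variables do not carry over. Pictures are saved under pics/ and viewed, at most 10 in all, crops included, and the job is handed in when it is done.

```bash
ls; mkdir -p pics
python3 - <<'E'
from station import env, viewer
import cv2
for n in ("top","side"):
    cv2.imwrite(f"pics/{n}0.png",viewer.camera(n)); p=viewer.camera_params(n); print(n,{k:(v if not hasattr(v,'round') else v.round(4).tolist() if hasattr(v,'tolist') else v) for k,v in p.items()})
print(viewer.camera_params("wrist")); s=env.read_state(); print(s['time_s'],s['orientation'],s['tool_pos'])
E
```

```text
pics
top {'fx': 480.3390450751012, 'fy': 480.3390450751012, 'cx': 322.7803317631375, 'cy': 241.18682644628424, 'pose': [[0.0147, 0.997, -0.0765, 453.8943], [-0.9991, 0.0117, -0.0396, -282.4002], [-0.0386, 0.077, 0.9963, 910.2639], [0.0, 0.0, 0.0, 1.0]]}
side {'fx': 597.9274771595166, 'fy': 597.9274771595166, 'cx': 317.413375563532, 'cy': 238.61238268343288, 'pose': [[0.8267, -0.4207, 0.3736, 863.508], [0.5624, 0.6378, -0.5263, -748.1458], [-0.0168, 0.6452, 0.7638, 794.0412], [0.0, 0.0, 0.0, 1.0]]}
{'fx': 399.33034907080713, 'fy': 399.33034907080713, 'cx': 320.6364449326026, 'cy': 241.1657142959011, 'tool_from_camera': array([[-4.39727244e-04,  9.65031429e-01,  2.62133834e-01,
         7.20308378e+01],
       [ 9.99999808e-01,  5.38827144e-04, -3.06171730e-04,
         2.92556381e-01],
       [-4.36710168e-04,  2.62133649e-01, -9.65031481e-01,
        -8.07697271e+01],
       [ 0.00000000e+00,  0.00000000e+00,  0.00000000e+00,
         1.00000000e+00]])}
0.1 [ 9.78876417e-01  2.04451672e-01 -1.31382734e-04 -6.75167525e-04] [ 250.03778221 -572.39040399  301.98934314]
```

View pics/top0.png

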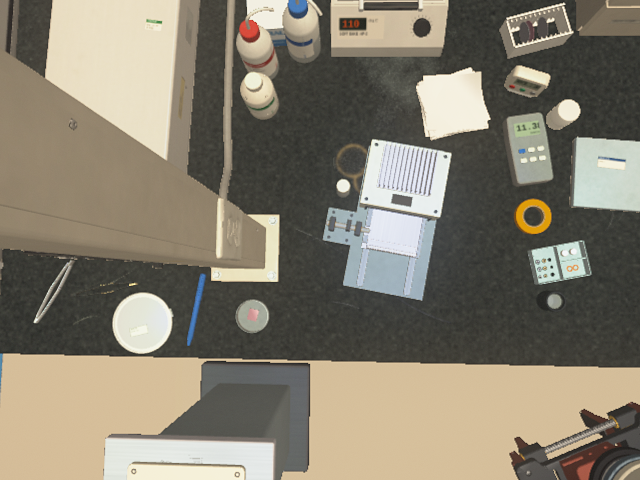

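View pics/side0.png

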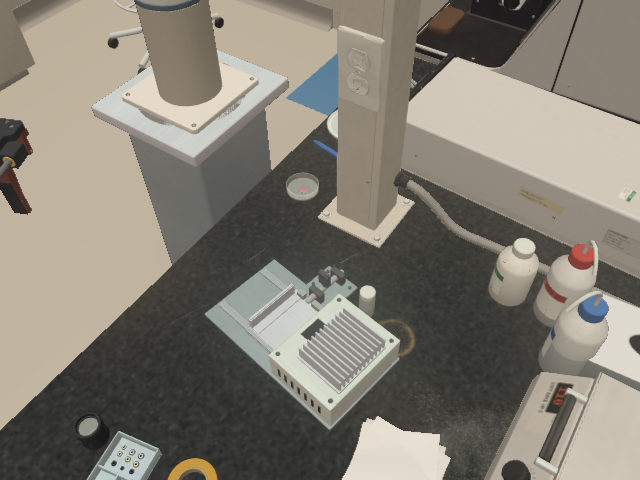

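The top view shows the unit with its base's front corners at about (344,285) and (422,299). The housing top's corners are at about (371,140), (451,152), (441,217) and (359,203). The bolt tab is near (345,225), the vial at (344,187), the dish at (252,316) and the post foot around (245,248). The side view agrees with this layout.

```bash
cat > h.py <<'E'
import numpy as np, cv2
from station import env, set_gripper, viewer, workorder
from scipy.spatial.transform import Rotation as R
def cam(name, st=None):
    p=viewer.camera_params(name)
    if name!="wrist": return p,np.array(p["pose"])
    T=np.eye(4); T[:3,:3]=R.from_quat(st["orientation"]).as_matrix(); T[:3,3]=st["tool_pos"]
    return p,T@np.array(p["tool_from_camera"])
def ray(P,uv,z):
    p,T=P; d=T[:3,:3]@np.array([(uv[0]-p["cx"])/p["fx"],-(uv[1]-p["cy"])/p["fy"],-1])
    return T[:3,3]+d*(z-T[2,3])/d[2]
def proj(P,X):
    p,T=P; c=T[:3,:3].T@(np.asarray(X)-T[:3,3]); return np.array([p["cx"]-p["fx"]*c[0]/c[2],p["cy"]+p["fy"]*c[1]/c[2]])
E
python3 - <<'E'
from h import *
P=cam("top")
for n,uv,z in [("bFL",(344,285),10),("bFR",(422,299),10),("hRL",(371,140),62),("hRR",(451,152),62),("hFR",(441,217),62),("hFL",(359,203),62),("vial",(344,187),54),("dish",(252,317),14),("postfoot",(211,282),6),("postfoot",(278,282),6),("postfoot",(279,214),6)]:
    print(n,ray(P,uv,z).round(1))
im=cv2.imread("pics/top0.png")[125:315,300:470]
cv2.imwrite("pics/topc.png",cv2.resize(im,None,fx=3.1,fy=3.1,interpolation=cv2.INTER_CUBIC))
E
```

```text
bFL [ 441.5 -287.4   10. ]
bFR [ 417.9 -431.8   10. ]
hRL [ 702.2 -332.6   62. ]
hRR [ 680.9 -474.7   62. ]
hFR [ 564.2 -456.5   62. ]
hFL [ 587.9 -312.1   62. ]
vial [ 618.  -285.2   54. ]
dish [ 379.7 -117.    14. ]
postfoot [443.3 -35.7   6. ]
postfoot [ 445.2 -163.1    6. ]
postfoot [ 574.3 -162.2    6. ]
```

View pics/topc.png

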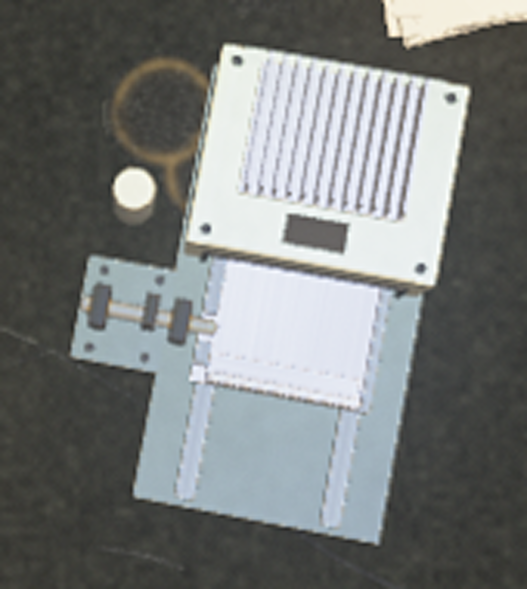

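```bash
cat >> h.py <<'E'
YAW=np.radians(-9.2); O=np.array([576.3,-384.2,0])
def W(u): return O+R.from_euler('z',YAW).apply(u)
def U(w): return R.from_euler('z',-YAW).apply(np.asarray(w)-O)
def quat(): # tool x = unit x, pointing down
    return (R.from_euler('z',YAW)*R.from_euler('x',np.pi)).as_quat()
def tip(u): return W(np.array(u,float)+[0,0,env.tips_ahead])
E
python3 - <<'E'
from h import *
p=W([-60,40,200])
print(p,env.ik(p,quat()))
env.reach(p,quat()); set_gripper(0)
s=env.read_state(); print(s['time_s'],s['tool_pos'],s['qpos'],s['width'])
im=viewer.camera("wrist"); cv2.imwrite("pics/w1.png",im); np.save("w1.npy",dict(st=s),allow_pickle=True)
P=cam("wrist",s)
for n,u in dict(bFL=(-150,75,10),bFR=(-150,-75,10),hFL=(0,72,62),hFR=(0,-72,62),lipL=(-69,45,44),lipR=(-69,-45,44),tab=(-42,76,61),gb=(-42,66,34)).items(): print(n,proj(P,W(u)).round(1))
E
```

```text
[ 523.4670716  -335.12167814  200.        ] [-5.88599288e-01  5.45272321e-01  1.70258965e+00 -4.44089210e-16
  8.93730683e-01  1.14276733e+00]
2.85 [ 523.4730932  -335.09753574  199.99977345] [-5.88560646e-01  5.45263627e-01  1.70260674e+00 -3.29841537e-06
  8.93725297e-01  1.14274876e+00] 0.835091471806766
bFL [274.6 353.6]
bFR [471.8 353.5]
hFL [261.  156.2]
hFR [529.3 156.1]
lipL [312.7 267.2]
lipR [456.5 267.1]
tab [257.1 231.8]
gb [279.5 221.5]
```

View pics/w1.png

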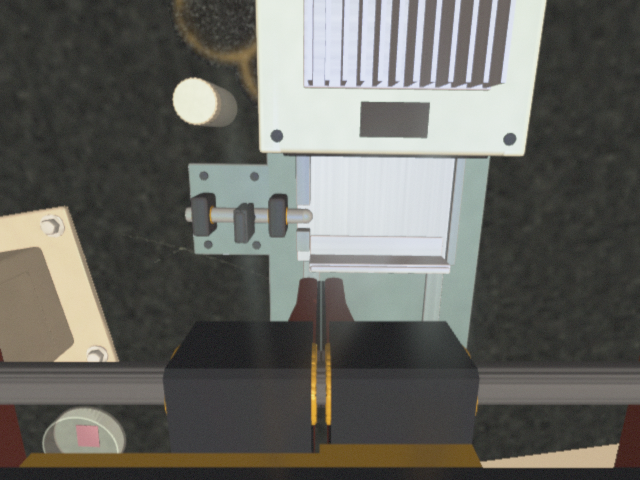

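The wrist view shows the housing's front top edge at (258,155)–(525,155), the lip at (310–449, 256–272), and the guide blocks at about (202,215) and (278,215). The tab is at about (244,222) and the bolt nose at (310,215). The pose agrees to about 2 mm, so I'll zoom in on the tab.

Run:
```python
from h import *
im=cv2.imread("pics/w1.png")[185:285,180:330]
cv2.imwrite("pics/w1c.png",cv2.resize(cv2.convertScaleAbs(im,alpha=1.6,beta=20),None,fx=5.3,fy=5.3,interpolation=cv2.INTER_CUBIC))
```

```text
(no output)
```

View pics/w1c.png

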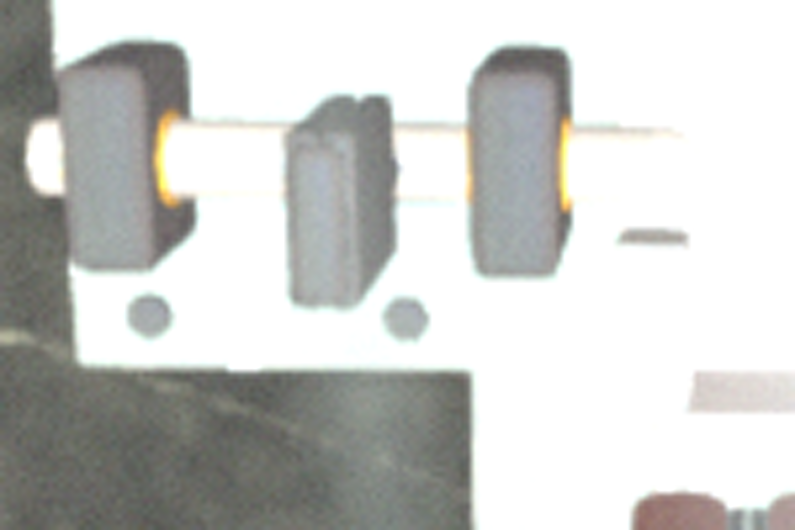

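In the crop, the tab's top face spans (290–356, 135–305), the inner guide block's top (473–557, 72–275) and the outer one's (62–150, 68–268).

Run:
```python
from h import *
s=np.load("w1.npy",allow_pickle=True).item()['st']; P=cam("wrist",s)
f=lambda a,b:(180+a/5.3,185+b/5.3)
for n,uv,z in [("tab in-rear",f(354,140),61),("tab in-front",f(357,303),61),("tab out",f(290,220),61),("gbi in",f(557,173),34),("gbi out",f(473,173),34),("gbi rear",f(515,72),34),("gbi front",f(515,275),34),("gbo in",f(150,170),34),("gbo out",f(64,170),34),("hFL",(258,155),62),("hFR",(525,155),62),("lip rear top L",(310,267),44),("lip rearR",(449,267),44),("vial",(196,102),54),("baseL",(269,320),10)]:
    print(n,U(ray(P,uv,z)).round(1))
```

```text
tab in-rear [-30.3  81.3  61. ]
tab in-front [-48.1  81.8  61. ]
tab out [-38.9  88.5  61. ]
gbi in [-39.5  62.4  34. ]
gbi out [-39.5  72.4  34. ]
gbi rear [-27.4  67.   34. ]
gbi front [-52.   67.7  34. ]
gbo in [-39.1 110.7  34. ]
gbo out [-39.1 121.   34. ]
hFL [ 0.6 73.6 62. ]
hFR [  0.6 -69.6  62. ]
lip rear top L [-68.9  46.7  44. ]
lip rearR [-68.9 -40.3  44. ]
vial [ 28.1 107.   54. ]
baseL [-122.    78.3   10. ]
```

```bash
sed -i 's/^YAW.*/YAW=np.radians(-9.2); O=np.array([576.3,-384.2,0])+R.from_euler("z",YAW).apply([1.2,1.7,0])\nX=-42/' h.py 2>/dev/null
python3 - <<'E'
from h import *
q=quat()
for t in [(-42,48,110),(-42,48,42),(-42,95,42),(-35-69,0,26),(-42,130-30,42)]: print(env.ik(tip(t),q))
env.move_l(tip((-42,48,110)),q,rate=200)
env.move_l(tip((-42,48,42)),rate=150)
r=env.move_l(tip((-42,96,42)),rate=35,f_stop=8)
s=env.read_state(); print(r,s['time_s'],U(s['tool_pos']).round(1),s['force'].round(1))
cv2.imwrite("pics/w2.png",viewer.camera("wrist"))
E
```

```text
[-5.62158992e-01  5.76260375e-01  1.67379069e+00 -4.44089210e-16
  8.91541591e-01  1.16920763e+00]
[-5.62158992e-01  6.74163195e-01  1.69248451e+00 -4.44089210e-16
  7.74944949e-01  1.16920763e+00]
[-4.92210804e-01  6.57201890e-01  1.73053790e+00 -4.44089210e-16
  7.53852864e-01  1.23915581e+00]
[-6.76368866e-01  6.62590782e-01  1.77862992e+00 -4.44089210e-16
  7.00371947e-01  1.05499775e+00]
[-4.84558808e-01  6.55610669e-01  1.73411765e+00 -4.44089210e-16
  7.51864335e-01  1.24680781e+00]
True 4.9083 [-41.7  91.4 121.9] [-0.5 -2.8  2.6]
```

View pics/w2.png

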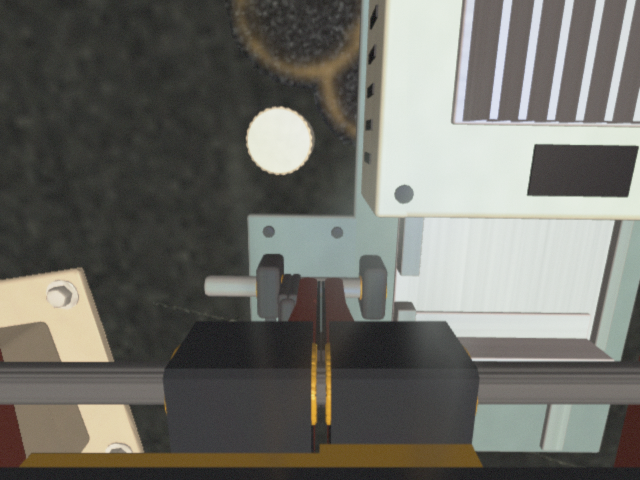

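The picture shows the tab up against the outer guide block and the bolt end sticking far out to (206,286), so the bolt is fully out. Next I hook the lip.

Run:
```python
from h import *
env.move_l(tip((-42,80,42)),rate=60)
env.move_l(tip((-42,60,85)),rate=150)
env.move_l(tip((-35,0,85)),rate=200)
print(env.move_l(tip((-35,0,28)),rate=100,f_stop=10))
r=env.move_l(tip((-172,0,28)),rate=45,f_stop=9)
s=env.read_state(); print(r,s['time_s'],U(s['tool_pos']).round(1),s['force'].round(1))
env.hold(.2)
cv2.imwrite("pics/t2.png",viewer.camera("top")[125:345,260:520]); im=viewer.camera("wrist")
cv2.imwrite("pics/w3.png",im)
```

```text
False
True 9.3417 [-1.588e+02 -1.000e-01  1.081e+02] [1.7 0.9 1.3]
```

View pics/w3.png

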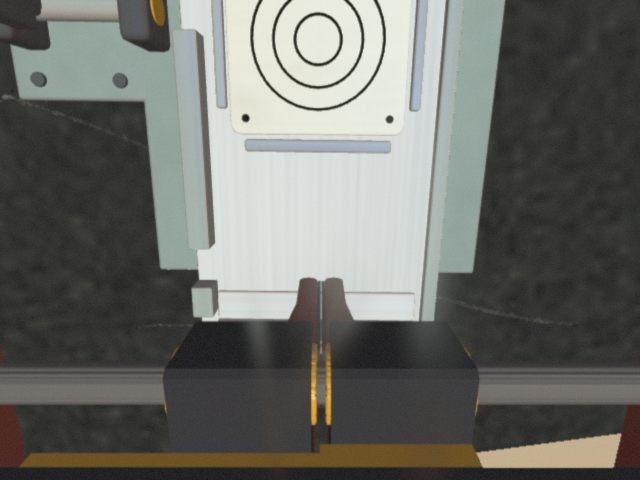

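The slide stopped at tool x = -158.8, against an expected -159, and the chuck plate sits inside its stops around (318,60). Now I push the tab home with one pad of the opened gripper, keeping the other finger far from the tab.

Run:
```python
from h import *
env.move_l(tip((-150,0,28)),rate=60)
env.move_l(tip((-150,0,90)),rate=150)
env.move_l(tip((-42,95,90)),rate=200)
set_gripper(50); print(env.read_state()['width'])
print(env.move_l(tip((-42,95,42)),rate=80,f_stop=10))
r=env.move_l(tip((-42,55,42)),rate=30,f_stop=8)
s=env.read_state(); print(r,s['time_s'],U(s['tool_pos']).round(1),s['force'].round(1),s['width'],s['grip_force'])
cv2.imwrite("pics/w4.png",viewer.camera("wrist"))
```

```text
50.05019151376639
False
True 14.0583 [-42.4  61.4 121.7] [1.3 1.8 1. ] 49.83869349632703 1.0025064647197723
```

View pics/w4.png

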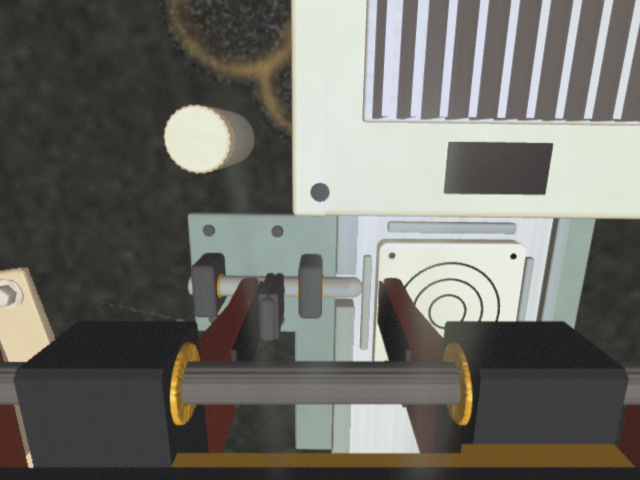

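The pad stopped at y ≈ 86.4, and home is about 87.5. The picture shows the bolt's nose at (360,287) inside the strip's notch, with its outer end flush with the outer block. I'll back off, check and hand in.

Run:
```python
from h import *
env.move_l(tip((-42,72,42)),rate=60)
env.move_l(tip((-42,72,150)),rate=150)
env.hold(.5)
s=env.read_state(); im=viewer.camera("wrist"); cv2.imwrite("pics/w5.png",im)
P=cam("wrist",s)
for n,u in dict(tab_outer_top=(-42,87.5,61),tab_inner_top=(-42,79.5,61)).items(): print(n,proj(P,W(u)).round(1))
```

```text
tab_outer_top [297.2 247.4]
tab_inner_top [309.5 247.4]
```

View pics/w5.png

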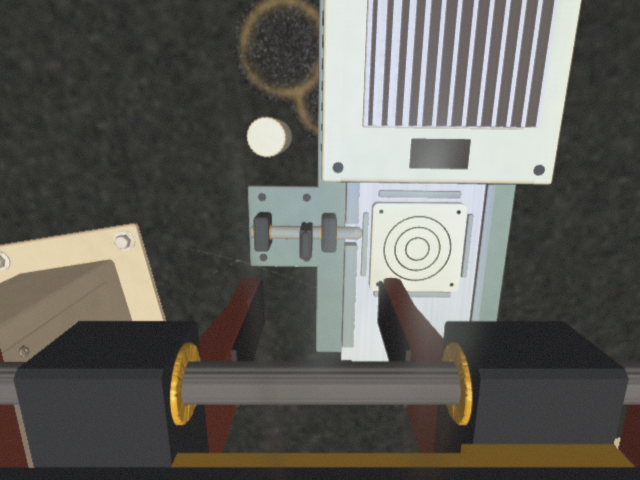

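The tab's top is at columns 300–312, and home was predicted at 297–309. The nose is in the notch at (360,233), the chuck plate is in its seat and the vial hasn't moved.

```bash
python3 -c "
from station import workorder; print(workorder.sign_off())"
```

```text
the job is handed in; nothing more can be done
None
```

The job is handed in, though sign-off returned no verdict: the last picture shows the slide out at its stop, the bolt pushed home in the second notch, the chuck plate in its seat and the vial in place; the dish was out of view, but the arm never went near it.

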